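# Bolt down the deck locker's cover

### The job

Shut and bolt the grey deck locker: lower its cover and press it firmly down onto the rubber seal, slide the barrel bolt through the keeper until its handle stands at the notch in the barrel, then turn the handle down into the notch and let go. Feel your way and do not ram or force the cover, the bolt or its handle, and leave the other things on the bench and the locker where they are.

Things in the scene. Friction and masses are not known exactly. Their poses are not given: they have to be found in the camera images.
- locker: Grey steel deck locker fixed to the bench, 260 mm (its x) by 400 mm (its y). Origin: centre of its underside, on the bench; x runs from its front (robot's side) to its back, y to its left. Right part of its top: hinged cover. Left part (y 36 to 200): fixed deck with the barrel bolt along its front edge. All positions in these notes are in this frame, mm, z from the bench.
- cover (a joint): Cover angle, rad: 0 = pressed right down, grows as it opens; starts 0.55 to 0.95. Plate 244 (x) by 214 (y) by 5 mm, 0.7 kg, hinged along its right edge. Its stiff hinge keeps it where it is left (1 to 6 N at the free edge moves it). A soft bulb seal meets it at 0.034 (7 mm lift) and must be squeezed: 7 to 10 N down near the free edge brings it to its hard stop at 0, where it stays.
- cover_hinge (a point): On the cover's hinge line, mid-length: x 0, y -190, z 108. The line runs along the locker's x.
- cover_edge (a point): Middle of the cover's free (left) edge, upper face: 219 mm from the hinge line and 7 mm off the plane through that line parallel to the cover. When shut: x 0, y 29, z 115.
- keeper (a point): Centre of the keeper, a steel loop at the front of the cover's free edge: 22 mm long along y, 17.5 wide by 21 high inside, lower side a raised seat. Shut: x -107, y 17, z 130. With the cover down the 14 mm bolt clears the seat by 1 mm; if the cover lifts over about 5 mm the nose hits the seat's edge. The nose (12 mm taper to 5 mm) draws down a smaller lift.
- barrel: Bolt mounting on the deck: base plate 44 by 140 mm (y 36 to 176) with two saddles. Origin x -107, y 0, z 110, under the bolt's axis line. In the saddles is clamped a slotted steel tube, 26 mm outside, about y 44 to 176, axis z 130 along y. The slot along its top, with turned-up lips, keeps the handle upright. The tube is set by hand up to 14 mm either way along its axis, which no pose here shows.
- bolt (a joint): Travel of the bolt to the right (locker -y), m; starts 0 to 0.010. The nose is at the keeper at 0.020 and through it at 0.042. The handle is opposite the notch at 0.046 to 0.074, depending on how the tube is set; the slot runs on and ends, felt as a hard stop, just 0.014 beyond the notch's middle. Sliding takes about 4 N, a few N more in the keeper.
- handle (a joint): Turn of bolt and handle about the bolt's axis, rad: 0 upright (start), 1.57 level towards the robot (locker -x), lying on the floor of the notch. The notch is an 11 mm gap in the near lip and side of the tube; the handle, an 8 mm square bar, turns into it only within 1.5 mm of its middle, elsewhere it meets the lip after 0.05 rad. Takes about 1 N at the ball; stays where it is left.
- ball (a point): Centre of the 20 mm steel ball on the handle, 50 mm from the bolt's axis. Upright: x -107, z 180, y = 139 minus the travel. Turned down: x -157, z 130, which is 27 mm out in front of the locker, nothing below it. Pinched from above by fingers closing along the locker's y it can be slid, and carried round the axis while it turns between the pads.
- bush: steel bush 42 mm across, 45 mm high, on the locker's deck behind the bolt; leave alone.
- nut: 30 mm hexagon nut, 16 mm high, on the locker's deck behind the bolt; leave alone.
- gear: dark steel gear 86 mm across, 36 mm high, on the plywood board at the right; leave alone.
- conrod: dark steel connecting rod 226 mm long, on the plywood board at the left; leave alone.
- wrench: spanner lying on the bench to the right, near the robot; leave alone.
- screwdriver: screwdriver lying on the bench to the left, near the robot; leave alone.
- oil_can: red can 68 mm across, 150 mm high, on the bench right of the locker; leave alone.

How it is judged:
On the way, in this order (a step that is already met when the one before it is completed fails the run):
1. the cover is pressed down on its seal (within 0.02 rad, 4 mm at the free edge) while the bolt is still drawn back out of the keeper (value of joint cover below 0.02 rad and value of joint bolt below 0.02 m), for 0.2 s.
2. the bolt is slid through the keeper (at least 42 mm of travel) with the cover down (value of joint bolt above 0.042 m and value of joint cover below 0.02 rad), for 0.2 s.
At the end, for the whole second after the job is handed in: The cover is down on its seal (within 0.02 rad, 4 mm at its free edge), the bolt is through the keeper (at least 42 mm of travel) and its handle is turned down in the notch (at least 1.35 rad from upright), all at rest and let go (all of step 2 and value of joint handle above 1.35 rad and angular speed of bolt below 0.1 rad/s and linear speed of bolt below 0.02 m/s); the robot touches nothing.
It fails at once if the bolt or its handle is forced against the barrel with more than 50 N (contact force between bolt and barrel above 50 N).
It fails at once if the bolt's nose is rammed against the keeper or cover with more than 40 N (contact force between bolt and cover above 40 N).
It fails at once if the robot presses on the cover with more than 60 N (contact force between the fingers and cover above 60 N).
It fails at once if a bystander is moved by more than 20 mm (distance of any of bush, nut, gear, conrod, wrench, screwdriver, oil_can from where it was at the start of the episode above 0.02 m).
It also fails if it takes over 67 s, if anything falls off the work surface, if the arm or the gripper's body presses on something with over 40 N, if the wrist force passes 120 N, or if a joint passes its speed limit or range.

### The arm

A 6-joint arm with a two-finger parallel gripper is mounted at the origin on the work surface. World frame = base frame: x ahead of the robot, y to its left, z up, the work surface at z = 0. Lengths are in m, angles in rad, forces in N, time in s.
With the tool pointing down it reaches from about 0.375 to 0.975 m from the base axis. Payload 3.8 kg.
Tool frame: the origin (TCP) lies on the mounting face of the last link; the fingertips stand 173 mm ahead of it and the grasp point (between the pads) lies 155 mm ahead of it; z points along the fingers, y is the line along which they close (so a half turn about z gives the same grasp; the last joint's range is limited). The gripper opens to 85 mm and grips with 20 to 120 N. Pads are 22 mm wide; open, the fingers measure 114 mm over their backs; the gripper's body (76 mm by 85 mm) begins 54 mm behind the grasp point. The pads swing forward as they close: fully open they stand 13 mm farther back than shut.
Start: joints at [-1.231, 0.264, 1.604, -0, 1.274, -0.037], TCP at [0.248, -0.628, 0.405] pointing down, gripper open.
Joint ranges: [-2.63, 2.63], [-0.94, 2.18], [0.31, 2.57], [-1.31, 4.45], [0, 2.66], [-2.55, 2.55]. Speed limits (rad/s): [2.57, 2.57, 3.14, 3.14, 3.14, 3.14].

### API

Orientations are given as a rotation vector (axis times angle).
In Python, from workcell import bot gives the robot as it stands.
- The arm moves only by the tool drive_tool, never from a script. Its argument "increments" is a list of rows, each an object with "delta_pos": the shift along the tool's x, y, z in mm, a list of three; "turn": the turn about the tool's z in rad; "jaw": the opening, from -1 (shut) to 1 (fully open). A call has 1 to 8 rows; each row shifts and turns the commanded pose from where the row before left it, along the tool's axes as they then stand; what a row does not reach is not made up. A row lasts 1/12 s, in which the tool goes at most 41.7 mm and 7.16 degrees, less where a joint would pass 70% of its speed; a pose out of reach is approached as far as the arm can. A call is refused whole if a number of a shift passes 41.7 or a number of a turn 0.125, either way. A call with a gripper value outside its range is refused whole. The fingers move at their own pace and stop on an object; "grip_force" is the grip in N (left out, the last holds). Time passes only in rows, so rows that do not move let the fingers close. It gives the time, the measured TCP pose, the force, the opening and the grip force at its end, in the units of the state.
- bot.read_state(): the state, without advancing time (a new reading comes with each control period).
- bot.read_camera(name): name is "side" or "top" or "wrist"; returns a dict with "pixels" (400x640x3 uint8, red, green, blue), "fovy" (degrees; the focal length in pixels is half the picture's height over the tangent of half this angle, whatever the lens; pixels are square), "cx", "cy" (the principal point, pixels), "k1" (the pictures are not rectified: a ray, as slopes to the right and down, at radius r is drawn at 1 + k1 r^2 times it, then the intrinsics apply), "camera_from_world" (4x4, takes a point from world to camera coordinates); the wrist camera has in their place "hand_eye" (4x4, takes a point from camera to tool coordinates, whose origin is the TCP and whose axes are the flange's). Camera axes: x right, y down, z forward; pixel columns grow to the right and rows downward; lengths in m; the calibration is good to about 2 mm. A picture is of the moment at which its call begins: read the wrist's pose just before it. There is no depth.
- bot.finish_job(): hands the job in; it is judged then, once.
The state is a dict: "time": time; "q": joint angles; "joint_vel": joint speeds; "joint_torque": joint torques, N m; "tool_pos": TCP position; "tcp_rot": TCP orientation; "wrist_force": force on the tool from outside, world axes, zero at the start; "torque": the same for the moment, N m; "width": opening from 0.0 (shut) to 1.0 (fully open); "grip_force": force on a finger pad.
Only numpy, scipy, OpenCV 4.12 (cv2) and the standard library are available. Lean on these libraries where they do the work, as an engineer would, in place of code of your own. Each camera call takes 0.05 s, during which the arm holds its last target. There are 200 camera calls.

## Working session

There is one attempt and no reset: what is moved stays moved. The work goes in short steps, Python scripts to look and compute and a tool call to move; the robot and the scene stay as the last step left them, time stands still between calls to the robot, and variables do not carry over. Pictures are saved under pics/ and viewed, at most 10 in all, crops included, and the job is handed in when it is done.

Besides the shell and the picture viewer there is one more tool, called by a JSON object that holds its "method" and its "body", one argument or row to a line. drive_tool: Moves the arm, as the interface text tells. Its arguments: {"type":"object","properties":{"increments":{"type":"array"},"grip_force":{"type":"number"}},"required":["increments"]}

```bash
mkdir -p pics; ls; python3 - <<'E'
from workcell import bot
import cv2,pickle,numpy as np
s=bot.read_state();print({k:np.round(v,3) for k,v in s.items()})
for n in("side","top"):
    c=bot.read_camera(n);pickle.dump(c,open(n+".pkl","wb"));cv2.imwrite(f"pics/{n}0.png",c["pixels"][:,:,::-1])
    print(n,{k:v for k,v in c.items() if k!="pixels"})
c=bot.read_camera("wrist");print({k:v for k,v in c.items() if k!="pixels"})
E
```

```text
pics
{'time': np.float64(0.0), 'q': array([-1.231,  0.265,  1.605,  0.   ,  1.274, -0.037]), 'joint_vel': array([-0.   ,  0.001,  0.   ,  0.001,  0.001,  0.   ]), 'joint_torque': array([ 1.0000e-03, -5.1511e+01, -3.6731e+01, -0.0000e+00,  1.3000e-02,
       -0.0000e+00]), 'tool_pos': array([ 0.248, -0.627,  0.403]), 'tcp_rot': array([-3.084e+00, -5.880e-01,  1.000e-03]), 'wrist_force': array([ 0.566, -0.167, -0.409]), 'torque': array([0.015, 0.014, 0.022]), 'grip_force': np.float64(0.0), 'width': np.float64(1.007)}
side {'fovy': 53.18383348139376, 'cx': 312.59537439444784, 'cy': 198.4749590799127, 'k1': -0.092413350809408, 'camera_from_world': array([[-0.82521844, -0.56480655,  0.00284196,  0.41758002],
       [-0.3442934 ,  0.49903313, -0.79525341,  0.29344521],
       [ 0.44774611, -0.65723625, -0.60627051,  1.26720292],
       [ 0.        ,  0.        ,  0.        ,  1.        ]])}
top {'fovy': 42.601691670388966, 'cx': 323.9059643023858, 'cy': 197.52268356615852, 'k1': -0.05290582658372882, 'camera_from_world': array([[ 0.026258  , -0.99947443,  0.01900986, -0.03700043],
       [-0.99530334, -0.02791145, -0.0926942 ,  0.5091358 ],
       [ 0.09317607, -0.01648661, -0.99551314,  1.7631218 ],
       [ 0.        ,  0.        ,  0.        ,  1.        ]])}
{'fovy': 66.33518676049016, 'cx': 325.11922800402505, 'cy': 204.58521245041646, 'k1': -0.0382925867256537, 'hand_eye': array([[ 1.26904384e-03, -9.54935960e-01, -2.96809200e-01,
         7.58512392e-02],
       [ 9.99999186e-01,  1.25168361e-03,  2.48527042e-04,
         7.61173149e-04],
       [ 1.34183802e-04, -2.96809274e-01,  9.54936771e-01,
         3.19801640e-02],
       [ 0.00000000e+00,  0.00000000e+00,  0.00000000e+00,
         1.00000000e+00]])}
```

View pics/top0.png

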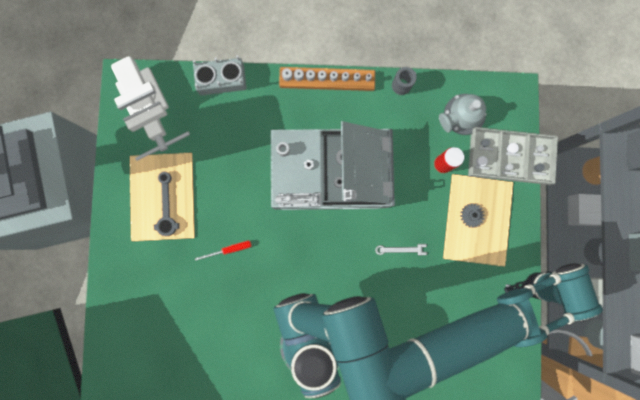

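View pics/side0.png

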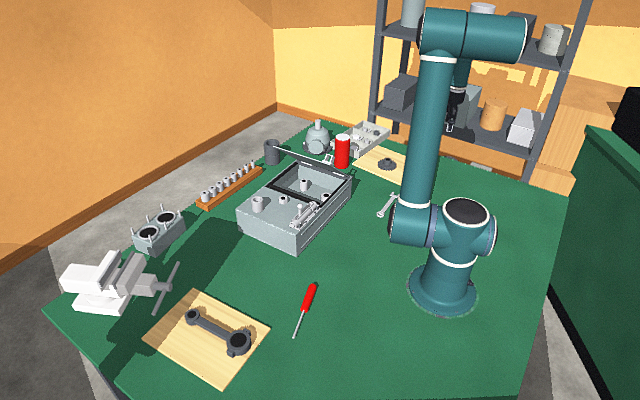

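The top view shows the locker at about columns 271–393, rows 130–208, with the cover open on the right. The side view shows it at about (235–350, 150–255). I'll enlarge both.

```bash
python3 - <<'E'
import cv2
a=cv2.imread("pics/top0.png")[115:220,260:412];cv2.imwrite("pics/topc.png",cv2.resize(a,None,fx=5,fy=5,interpolation=cv2.INTER_CUBIC))
a=cv2.imread("pics/side0.png")[135:260,228:368];cv2.imwrite("pics/sidec.png",cv2.resize(a,None,fx=4.5,fy=4.5,interpolation=cv2.INTER_CUBIC))
E
```

```text
(no output)
```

View pics/topc.png

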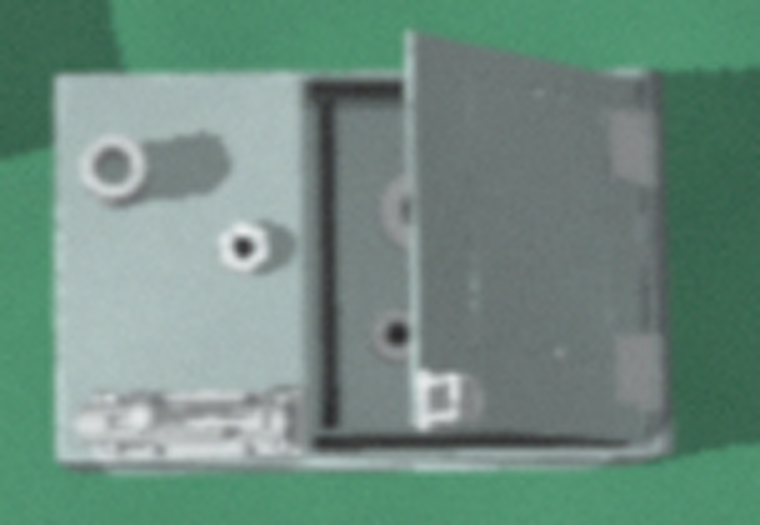

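View pics/sidec.png

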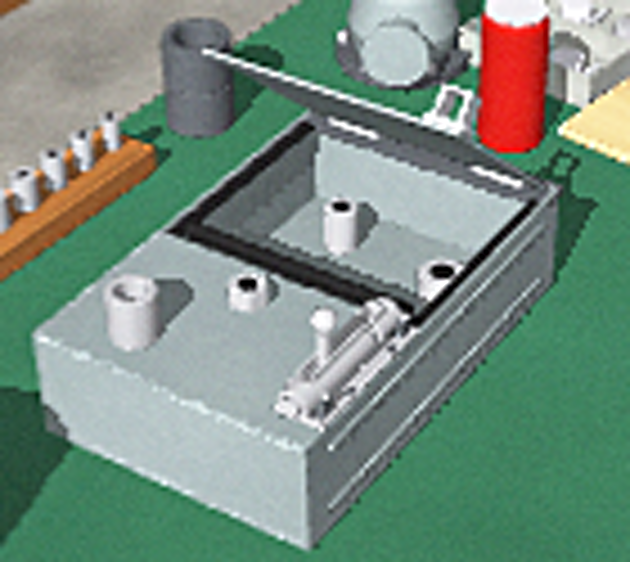

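The top crop gives the deck corners at (57,458) and (55,74), the ball at (137,412), the cover's free edge from (408,32) to (412,430), and the keeper at (440,398). In the side crop, the deck corners are at (307,446), (37,335) and (555,190), the ball at (323,320), the cover's back corner at (205,50), and the keeper at (455,105). I'll fit the pose to both views.

```bash
cat > h.py <<'E'
import numpy as np,pickle
from scipy.optimize import least_squares
from scipy.spatial.transform import Rotation as R
def proj(c,p,T=None):
    T=c["camera_from_world"] if T is None else T
    q=T[:3,:3]@p+T[:3,3];s=q[:2]/q[2];f=200/np.tan(np.radians(c["fovy"])/2)
    return f*s*(1+c["k1"]*(s@s))+[c["cx"],c["cy"]]
def L2W(l,p):  # l=(x,y,yaw) m ; p mm
    c,s=np.cos(l[2]),np.sin(l[2]);p=np.array(p)/1000
    return np.array([l[0]+c*p[0]-s*p[1],l[1]+s*p[0]+c*p[1],p[2]])
def cov(a,x,r,h): # point on cover: r from hinge, h off plane
    return [x,-190+r*np.cos(a)-h*np.sin(a),108+r*np.sin(a)+h*np.cos(a)]
E
python3 - <<'E'
from h import *
C={n:pickle.load(open(n+".pkl","rb")) for n in("top","side")}
cr={"top":(260,115,5),"side":(228,135,4.5)}
obs=[("top",57,458,"FL"),("top",55,74,"BL"),("side",307,446,"FL"),("side",37,335,"BL"),("side",307,547,"FL0"),
("top",137,412,"ball"),("side",323,320,"ball"),("top",408,32,"cb"),("side",205,50,"cb"),("top",412,430,"cf"),("top",440,398,"k"),("side",455,105,"k")]
def pt(v,n):
    a,t=v[3],v[4]*1000
    return {"FL":[-130,200,110],"BL":[130,200,110],"FL0":[-130,200,0],"ball":[-107,139-t,180],"cb":cov(a,122,219,7),"cf":cov(a,-122,219,7),"k":cov(a,-107,207,22)}[n]
def res(v):
    o=[]
    for n,u,w,k in obs:
        x,y,s=cr[n];o+=list(proj(C[n],L2W(v[:3],pt(v,k)))-[(u+.5)/s-.5+x,(w+.5)/s-.5+y])
    return np.array(o)
r=least_squares(res,[0.6,0,0,.75,.005],loss="soft_l1",x_scale=[.1,.1,.1,.1,.01]);v=r.x
print(np.round(v,4))
for o,e in zip(obs,res(v).reshape(-1,2)):print(o[0],o[3],np.round(e,2))
np.save("v.npy",v)
print("ball",L2W(v,pt(v,"ball")),"edge",L2W(v,cov(v[3],0,219,7)))
for n in("top","side"): print(n, proj(C[n],L2W(v,[-130,-200,110])))
E
```

```text
[ 0.6055 -0.0421  0.0351  0.7107 -0.0024]
top FL [-0.26 -0.1 ]
top BL [ 0.25 -0.57]
side FL [-0.09  1.67]
side BL [-0.31 -0.42]
side FL0 [0.66 2.73]
top ball [0.36 0.06]
side ball [0.11 1.26]
top cb [ 0.03 -0.71]
side cb [0.34 0.52]
top cf [ 0.21 -1.36]
top k [ 0.85 -0.04]
side k [0.53 2.8 ]
ball [0.49356863 0.09548878 0.18      ] edge [ 0.60647672 -0.07064629  0.25617418]
top [391.37391952 205.19963337]
side [352.76239402 177.44165811]
```

{"method": "drive_tool", "body": {
  "increments": [
    {"delta_pos":[0,0,-30],"turn":0.114,"jaw":-1},
    {"delta_pos":[0,0,-30],"turn":0.114,"jaw":-1},
    {"delta_pos":[0,0,-30],"turn":0.114,"jaw":-1},
    {"delta_pos":[22,-31,0],"turn":0,"jaw":-1},
    {"delta_pos":[22,-31,0],"turn":0,"jaw":-1},
    {"delta_pos":[22,-31,0],"turn":0,"jaw":-1},
    {"delta_pos":[22,-31,0],"turn":0,"jaw":-1},
    {"delta_pos":[22,-31,0],"turn":0,"jaw":-1}
  ],
  "grip_force": 40
}}

```text
time: 0.82
tool_pos: [0.3534, -0.4674, 0.4943]
tcp_rot: [-3.141, -0.054, 0.0]
wrist_force: [1.6, 0.2, -0.9]
width: -0.002
grip_force: 0.0
```

{"method": "drive_tool", "body": {
  "increments": [
    {"delta_pos":[22,-31,0],"turn":0,"jaw":-1},
    {"delta_pos":[22,-31,0],"turn":0,"jaw":-1},
    {"delta_pos":[22,-31,0],"turn":0,"jaw":-1},
    {"delta_pos":[22,-31,0],"turn":0,"jaw":-1},
    {"delta_pos":[22,-31,0],"turn":0,"jaw":-1},
    {"delta_pos":[22,-31,0],"turn":0,"jaw":-1},
    {"delta_pos":[22,-31,0],"turn":0,"jaw":-1},
    {"delta_pos":[22,-31,0],"turn":0,"jaw":-1}
  ]
}}

```text
time: 1.48
tool_pos: [0.5207, -0.2131, 0.4945]
tcp_rot: [-3.141, -0.055, 0.0]
wrist_force: [0.9, 0.2, -0.5]
width: 0.0
grip_force: 0.0
```

{"method": "drive_tool", "body": {
  "increments": [
    {"delta_pos":[22.5,-29,0],"turn":0,"jaw":-1},
    {"delta_pos":[22.5,-29,0],"turn":0,"jaw":-1},
    {"delta_pos":[22.5,-29,0],"turn":0,"jaw":-1},
    {"delta_pos":[22.5,-29,0],"turn":0,"jaw":-1},
    {"delta_pos":[0,0,10],"turn":0,"jaw":-1},
    {"delta_pos":[0,0,10],"turn":0,"jaw":-1},
    {"delta_pos":[0,0,0],"turn":0,"jaw":-1},
    {"delta_pos":[0,0,0],"turn":0,"jaw":-1}
  ]
}}

```text
time: 2.15
tool_pos: [0.6052, -0.0966, 0.473]
tcp_rot: [-3.141, -0.053, 0.005]
wrist_force: [0.1, -0.4, 0.3]
width: 0.001
grip_force: 0.0
```

```bash
python3 - <<'E'
from h import *
from workcell import bot
import cv2
s=bot.read_state();print(s["tool_pos"],s["tcp_rot"],s["wrist_force"])
c=bot.read_camera("wrist");cv2.imwrite("pics/w1.png",c["pixels"][:,:,::-1])
v=np.load("v.npy")
T=np.eye(4);T[:3,:3]=R.from_rotvec(s["tcp_rot"]).as_matrix();T[:3,3]=s["tool_pos"];T=np.linalg.inv(T@c["hand_eye"])
pickle.dump((c,T),open("w1.pkl","wb"))
for n,p in dict(cf=cov(v[3],-122,219,7),cb=cov(v[3],122,219,7),k=cov(v[3],-107,207,22),FL=[-130,200,110],ball=[-107,139,180],dk=[-130,36,110]).items():print(n,proj(c,L2W(v,p),T))
E
```

```text
[ 0.60522022 -0.09664963  0.47297351] [-3.14086888 -0.05323417  0.00534495] [ 0.12355427 -0.35117665  0.32117129]
cf [290.81860393 373.68741651]
cb [275.46514386  15.78828177]
k [314.7421166  362.25992439]
FL [122.03811993 280.30268114]
ball [132.8551264  297.86016559]
dk [251.41401026 281.5272822 ]
```

View pics/w1.png

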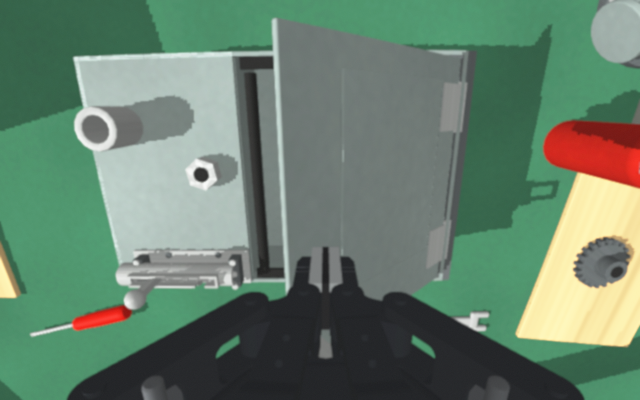

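The wrist view matches the fit: the cover's back corner is at (276,20), the ball at (135,298) and the fingertips over the cover at (325,250). I'll lower the cover along its arc.

{"method": "drive_tool", "body": {
  "increments": [
    {"delta_pos":[0,0,30],"turn":0,"jaw":-1},
    {"delta_pos":[0,0,14],"turn":0,"jaw":-1},
    {"delta_pos":[0,0,12],"turn":0,"jaw":-1},
    {"delta_pos":[0,-8,11],"turn":0,"jaw":-1},
    {"delta_pos":[0,-8,11],"turn":0,"jaw":-1},
    {"delta_pos":[0,-9,12],"turn":0,"jaw":-1},
    {"delta_pos":[0,-8,18],"turn":0,"jaw":-1},
    {"delta_pos":[0,-8,18],"turn":0,"jaw":-1}
  ]
}}

```text
time: 2.87
tool_pos: [0.6051, -0.0536, 0.3488]
tcp_rot: [-3.141, -0.055, -0.004]
wrist_force: [-0.5, -1.1, 0.5]
width: -0.001
grip_force: 0.7
```

{"method": "drive_tool", "body": {
  "increments": [
    {"delta_pos":[0,-4,14],"turn":0,"jaw":-1},
    {"delta_pos":[0,-4,14],"turn":0,"jaw":-1},
    {"delta_pos":[0,-2,9],"turn":0,"jaw":-1},
    {"delta_pos":[0,-1,6],"turn":0,"jaw":-1},
    {"delta_pos":[0,0,4],"turn":0,"jaw":-1}
  ]
}}

```text
time: 3.28
tool_pos: [0.6041, -0.0431, 0.3008]
tcp_rot: [-3.14, -0.056, 0.001]
wrist_force: [-0.5, -0.3, 1.3]
width: -0.002
grip_force: 0.5
```

{"method": "drive_tool", "body": {
  "increments": [
    {"delta_pos":[0,0,3],"turn":0,"jaw":-1},
    {"delta_pos":[0,0,2],"turn":0,"jaw":-1},
    {"delta_pos":[0,0,2],"turn":0,"jaw":-1},
    {"delta_pos":[0,0,0],"turn":0,"jaw":-1}
  ]
}}

```text
time: 3.62
tool_pos: [0.6044, -0.0441, 0.2948]
tcp_rot: [3.141, 0.054, 0.001]
wrist_force: [0.1, 0.7, -0.2]
width: 0.001
grip_force: 0.0
```

{"method": "drive_tool", "body": {
  "increments": [
    {"delta_pos":[0,0,1.5],"turn":0,"jaw":-1},
    {"delta_pos":[0,0,1],"turn":0,"jaw":-1},
    {"delta_pos":[0,0,0],"turn":0,"jaw":-1}
  ]
}}

```text
time: 3.87
tool_pos: [0.6045, -0.0441, 0.2926]
tcp_rot: [3.141, 0.054, 0.002]
wrist_force: [-0.1, 0.7, 2.0]
width: 0.002
grip_force: 0.6
```

{"method": "drive_tool", "body": {
  "increments": [
    {"delta_pos":[0,0,1],"turn":0,"jaw":-1},
    {"delta_pos":[0,0,1],"turn":0,"jaw":-1},
    {"delta_pos":[0,0,0],"turn":0,"jaw":-1}
  ]
}}

```text
time: 4.12
tool_pos: [0.6045, -0.044, 0.2907]
tcp_rot: [3.141, 0.055, 0.002]
wrist_force: [-0.5, -0.1, 4.1]
width: -0.003
grip_force: 1.8
```

{"method": "drive_tool", "body": {
  "increments": [
    {"delta_pos":[0,0,1],"turn":0,"jaw":-1},
    {"delta_pos":[0,0,1],"turn":0,"jaw":-1},
    {"delta_pos":[0,0,0],"turn":0,"jaw":-1}
  ]
}}

```text
time: 4.37
tool_pos: [0.6045, -0.0439, 0.2887]
tcp_rot: [3.141, 0.055, 0.001]
wrist_force: [-0.4, 0.8, 4.2]
width: -0.0
grip_force: 2.4
```

{"method": "drive_tool", "body": {
  "increments": [
    {"delta_pos":[0,0,1],"turn":0,"jaw":-1},
    {"delta_pos":[0,0,1],"turn":0,"jaw":-1},
    {"delta_pos":[0,0,0],"turn":0,"jaw":-1}
  ]
}}

```text
time: 4.62
tool_pos: [0.6046, -0.0439, 0.2884]
tcp_rot: [3.141, 0.055, 0.002]
wrist_force: [-4.8, 0.5, 13.2]
width: -0.003
grip_force: 6.6
```

{"method": "drive_tool", "body": {
  "increments": [
    {"delta_pos":[0,0,1],"turn":0,"jaw":-1},
    {"delta_pos":[0,0,0],"turn":0,"jaw":-1}
  ]
}}

```text
time: 4.78
tool_pos: [0.6046, -0.0439, 0.2883]
tcp_rot: [3.141, 0.055, 0.002]
wrist_force: [-6.4, 1.2, 18.0]
width: -0.0
grip_force: 8.9
```

{"method": "drive_tool", "body": {
  "increments": [
    {"delta_pos":[0,0,0],"turn":0,"jaw":-1},
    {"delta_pos":[0,0,-20],"turn":0,"jaw":-1},
    {"delta_pos":[0,0,-38],"turn":0,"jaw":1},
    {"delta_pos":[0,0,-38],"turn":0,"jaw":1},
    {"delta_pos":[0,0,-38],"turn":0,"jaw":1},
    {"delta_pos":[-21,-28,0],"turn":0,"jaw":1},
    {"delta_pos":[-21,-28,0],"turn":0,"jaw":1},
    {"delta_pos":[-21,-28,0],"turn":0,"jaw":1}
  ]
}}

```text
time: 5.45
tool_pos: [0.5379, 0.0382, 0.4197]
tcp_rot: [-3.141, -0.052, -0.002]
wrist_force: [-0.7, 1.1, -0.4]
width: 0.847
grip_force: 0.0
```

{"method": "drive_tool", "body": {
  "increments": [
    {"delta_pos":[-21,-28,0],"turn":0,"jaw":1},
    {"delta_pos":[-21,-27,0],"turn":0,"jaw":1},
    {"delta_pos":[0,0,0],"turn":0,"jaw":1},
    {"delta_pos":[0,0,0],"turn":0,"jaw":1}
  ]
}}

```text
time: 5.78
tool_pos: [0.4934, 0.0924, 0.4187]
tcp_rot: [3.141, 0.059, -0.0]
wrist_force: [0.9, -0.3, 0.3]
width: 1.0
grip_force: 0.0
```

```bash
python3 - <<'E'
from h import *
from workcell import bot
import cv2
s=bot.read_state();print(s["tool_pos"],s["tcp_rot"],s["wrist_force"])
c=bot.read_camera("wrist");cv2.imwrite("pics/w2.png",c["pixels"][:,:,::-1])
v=np.load("v.npy")
T=np.eye(4);T[:3,:3]=R.from_rotvec(s["tcp_rot"]).as_matrix();T[:3,3]=s["tool_pos"];T=np.linalg.inv(T@c["hand_eye"])
pickle.dump((c,T),open("w2.pkl","wb"))
for n,p in dict(k=[-107,17,140],cf=[-122,29,115],FL=[-130,200,110],ball=[-107,139,180],dk=[-130,36,110],tubeL=[-107,176,143],tubeR=[-107,44,143]).items():print(n,proj(c,L2W(v,p),T))
E
```

```text
[0.49342051 0.09239372 0.41871962] [ 3.14069443e+00  5.94170488e-02 -3.86156677e-04] [ 0.94236567 -0.34007912  0.32795344]
k [466.66609814 204.07740736]
cf [440.23756187 211.40051472]
FL [259.94361516 217.00187184]
ball [322.99182111 219.88386396]
dk [430.24389103 217.59436829]
tubeL [278.95491494 204.42244818]
tubeR [436.54710971 205.01213608]
```

View pics/w2.png

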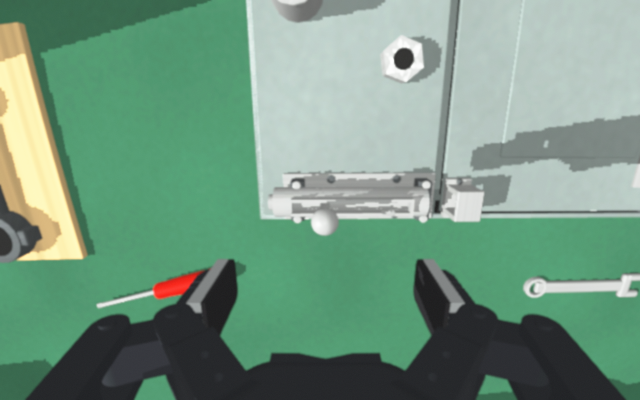

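The ball is at (324,223), 3 px from the prediction, and the cover is shut with the keeper at (467,203). The tube spans columns 272–430, so it sits slightly left of nominal. I'll enlarge it to find the notch.

```bash
python3 - <<'E'
import cv2
a=cv2.imread("pics/w2.png")[165:245,255:495];cv2.imwrite("pics/w2c.png",cv2.resize(a,None,fx=3.3,fy=5,interpolation=cv2.INTER_CUBIC))
E
```

```text
(no output)
```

View pics/w2c.png

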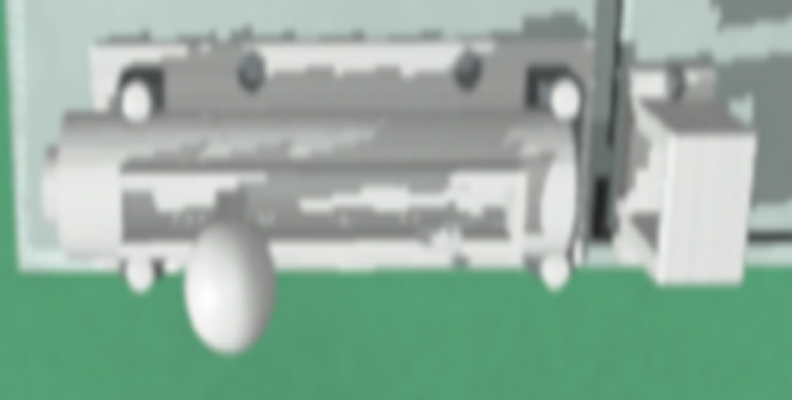

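{"method": "drive_tool", "body": {
  "increments": [
    {"delta_pos":[-1,0,30],"turn":0,"jaw":1},
    {"delta_pos":[0,0,30],"turn":0,"jaw":1},
    {"delta_pos":[0,0,15],"turn":0,"jaw":1},
    {"delta_pos":[0,0,8],"turn":0,"jaw":1},
    {"delta_pos":[0,0,0],"turn":0,"jaw":1}
  ]
}}

```text
time: 6.25
tool_pos: [0.4933, 0.0903, 0.3336]
tcp_rot: [3.14, 0.052, -0.007]
wrist_force: [-0.2, -1.2, -0.0]
width: 1.0
grip_force: 0.0
```

The slot ends at crop column 522, which puts the notch at about 56 mm of travel. I'll check this by feel. Next I grip the ball.

{"method": "drive_tool", "body": {
  "increments": [
    {"delta_pos":[0,0,0],"turn":0,"jaw":-0.4},
    {"delta_pos":[0,0,0],"turn":0,"jaw":-0.5},
    {"delta_pos":[0,0,0],"turn":0,"jaw":-0.6},
    {"delta_pos":[0,0,0],"turn":0,"jaw":-1},
    {"delta_pos":[0,0,0],"turn":0,"jaw":-1},
    {"delta_pos":[0,0,0],"turn":0,"jaw":-1},
    {"delta_pos":[0,0,0],"turn":0,"jaw":-1}
  ],
  "grip_force": 30
}}

```text
time: 6.83
tool_pos: [0.4939, 0.0916, 0.3373]
tcp_rot: [-3.14, -0.055, -0.003]
wrist_force: [0.2, 1.5, 4.0]
width: 0.209
grip_force: 29.2
```

{"method": "drive_tool", "body": {
  "increments": [
    {"delta_pos":[0,3,0],"turn":0,"jaw":-1},
    {"delta_pos":[0,4,0],"turn":0,"jaw":-1},
    {"delta_pos":[0,4,0],"turn":0,"jaw":-1},
    {"delta_pos":[0,2,0],"turn":0,"jaw":-1},
    {"delta_pos":[0,0,0],"turn":0,"jaw":-1}
  ]
}}

```text
time: 7.25
tool_pos: [0.4944, 0.0784, 0.3373]
tcp_rot: [-3.14, -0.054, -0.003]
wrist_force: [-0.4, 2.0, 5.6]
width: 0.208
grip_force: 29.3
```

{"method": "drive_tool", "body": {
  "increments": [
    {"delta_pos":[0,3,-0.7],"turn":0,"jaw":-1},
    {"delta_pos":[0,3,0],"turn":0,"jaw":-1},
    {"delta_pos":[0,3,0],"turn":0,"jaw":-1},
    {"delta_pos":[0,2,0],"turn":0,"jaw":-1},
    {"delta_pos":[0,2,0],"turn":0,"jaw":-1},
    {"delta_pos":[0,2,0],"turn":0,"jaw":-1}
  ]
}}

```text
time: 7.75
tool_pos: [0.4947, 0.0631, 0.3373]
tcp_rot: [-3.141, -0.054, -0.001]
wrist_force: [1.4, 4.2, 5.0]
width: 0.213
grip_force: 29.5
```

{"method": "drive_tool", "body": {
  "increments": [
    {"delta_pos":[0,2,0],"turn":0,"jaw":-1},
    {"delta_pos":[0,2,0],"turn":0,"jaw":-1},
    {"delta_pos":[0,2,0],"turn":0,"jaw":-1},
    {"delta_pos":[0,2,0],"turn":0,"jaw":-1}
  ]
}}

```text
time: 8.08
tool_pos: [0.495, 0.0552, 0.3373]
tcp_rot: [-3.141, -0.055, -0.001]
wrist_force: [1.2, 4.8, 5.4]
width: 0.204
grip_force: 29.5
```

{"method": "drive_tool", "body": {
  "increments": [
    {"delta_pos":[0,2,0],"turn":0,"jaw":-1},
    {"delta_pos":[0,2,0],"turn":0,"jaw":-1},
    {"delta_pos":[0,2,0],"turn":0,"jaw":-1},
    {"delta_pos":[0,2,0],"turn":0,"jaw":-1},
    {"delta_pos":[0,2,0],"turn":0,"jaw":-1}
  ]
}}

```text
time: 8.5
tool_pos: [0.4953, 0.0452, 0.3373]
tcp_rot: [-3.141, -0.055, -0.001]
wrist_force: [1.1, 4.8, 5.4]
width: 0.213
grip_force: 29.5
```

{"method": "drive_tool", "body": {
  "increments": [
    {"delta_pos":[0,2,0],"turn":0,"jaw":-1},
    {"delta_pos":[0,2,0],"turn":0,"jaw":-1},
    {"delta_pos":[0,2,0],"turn":0,"jaw":-1},
    {"delta_pos":[0,2,0],"turn":0,"jaw":-1}
  ]
}}

```text
time: 8.83
tool_pos: [0.4956, 0.0372, 0.3373]
tcp_rot: [-3.141, -0.054, -0.001]
wrist_force: [1.3, 4.5, 4.7]
width: 0.205
grip_force: 29.6
```

{"method": "drive_tool", "body": {
  "increments": [
    {"delta_pos":[0,2,0],"turn":0,"jaw":-1},
    {"delta_pos":[0,2,0],"turn":0,"jaw":-1},
    {"delta_pos":[0,2,0],"turn":0,"jaw":-1},
    {"delta_pos":[0,0,0],"turn":0,"jaw":-1}
  ]
}}

```text
time: 9.17
tool_pos: [0.4958, 0.0309, 0.3373]
tcp_rot: [3.141, 0.054, 0.001]
wrist_force: [1.3, 3.4, 4.9]
width: 0.208
grip_force: 29.5
```

{"method": "drive_tool", "body": {
  "increments": [
    {"delta_pos":[0,1.5,0],"turn":0,"jaw":-1},
    {"delta_pos":[0,1.5,0],"turn":0,"jaw":-1},
    {"delta_pos":[0,1,0],"turn":0,"jaw":-1}
  ]
}}

```text
time: 9.42
tool_pos: [0.4959, 0.0272, 0.3373]
tcp_rot: [-3.141, -0.055, -0.001]
wrist_force: [1.3, 4.0, 5.4]
width: 0.21
grip_force: 29.6
```

{"method": "drive_tool", "body": {
  "increments": [
    {"delta_pos":[0,1,0],"turn":0,"jaw":-1},
    {"delta_pos":[0,1,0],"turn":0,"jaw":-1},
    {"delta_pos":[0,0,0],"turn":0,"jaw":-1}
  ]
}}

```text
time: 9.67
tool_pos: [0.496, 0.0256, 0.3373]
tcp_rot: [-3.14, -0.054, -0.001]
wrist_force: [0.3, 6.7, 4.8]
width: 0.211
grip_force: 29.6
```

{"method": "drive_tool", "body": {
  "increments": [
    {"delta_pos":[0,1,0],"turn":0,"jaw":-1},
    {"delta_pos":[0,1,0],"turn":0,"jaw":-1},
    {"delta_pos":[0,0,0],"turn":0,"jaw":-1}
  ]
}}

```text
time: 9.92
tool_pos: [0.496, 0.0248, 0.3373]
tcp_rot: [-3.136, -0.053, -0.001]
wrist_force: [1.0, 13.2, 5.6]
width: 0.212
grip_force: 29.8
```

{"method": "drive_tool", "body": {
  "increments": [
    {"delta_pos":[0,-3,0],"turn":0,"jaw":-1},
    {"delta_pos":[0,-4,0],"turn":0,"jaw":-1},
    {"delta_pos":[0,-4,0],"turn":0,"jaw":-1},
    {"delta_pos":[0,-4,0],"turn":0,"jaw":-1},
    {"delta_pos":[0,-3,0],"turn":0,"jaw":-1},
    {"delta_pos":[0,-1.5,0],"turn":0,"jaw":-1},
    {"delta_pos":[0,0,0],"turn":0,"jaw":-1},
    {"delta_pos":[0,0,0],"turn":0,"jaw":-1}
  ]
}}

```text
time: 10.58
tool_pos: [0.4954, 0.0415, 0.3373]
tcp_rot: [3.137, 0.056, 0.001]
wrist_force: [1.1, -1.7, 5.1]
width: 0.207
grip_force: 29.7
```

{"method": "drive_tool", "body": {
  "increments": [
    {"delta_pos":[0,1,0],"turn":0,"jaw":-1},
    {"delta_pos":[0,1,0],"turn":0,"jaw":-1},
    {"delta_pos":[0,0,0],"turn":0,"jaw":-1}
  ]
}}

```text
time: 10.83
tool_pos: [0.4954, 0.0404, 0.3373]
tcp_rot: [3.141, 0.054, 0.001]
wrist_force: [1.5, 3.4, 6.3]
width: 0.206
grip_force: 29.7
```

{"method": "drive_tool", "body": {
  "increments": [
    {"delta_pos":[0,0.5,0],"turn":0,"jaw":-1},
    {"delta_pos":[-2,0,0],"turn":0,"jaw":-1},
    {"delta_pos":[-2,0,0.2],"turn":0,"jaw":-1},
    {"delta_pos":[-2,0,0.2],"turn":0,"jaw":-1},
    {"delta_pos":[0,0,0],"turn":0,"jaw":-1}
  ]
}}

```text
time: 11.25
tool_pos: [0.4893, 0.0399, 0.3368]
tcp_rot: [3.141, 0.055, 0.002]
wrist_force: [1.7, 2.4, 5.2]
width: 0.206
grip_force: 29.7
```

{"method": "drive_tool", "body": {
  "increments": [
    {"delta_pos":[-3.2,0,0.5],"turn":0,"jaw":-1},
    {"delta_pos":[-3.1,0,0.7],"turn":0,"jaw":-1},
    {"delta_pos":[-3.6,0,1.1],"turn":0,"jaw":-1},
    {"delta_pos":[-3.5,0,1.3],"turn":0,"jaw":-1},
    {"delta_pos":[-3.3,0,1.6],"turn":0,"jaw":-1},
    {"delta_pos":[-3.3,0,1.8],"turn":0,"jaw":-1},
    {"delta_pos":[0,0,0],"turn":0,"jaw":-1}
  ]
}}

```text
time: 11.83
tool_pos: [0.4679, 0.0391, 0.3286]
tcp_rot: [3.14, 0.055, -0.005]
wrist_force: [-0.8, -0.3, 4.4]
width: 0.208
grip_force: 30.4
```

{"method": "drive_tool", "body": {
  "increments": [
    {"delta_pos":[-3.1,0,2.1],"turn":0,"jaw":-1},
    {"delta_pos":[-3.0,0,2.3],"turn":0,"jaw":-1},
    {"delta_pos":[-2.7,0,2.6],"turn":0,"jaw":-1},
    {"delta_pos":[-2.7,0,2.6],"turn":0,"jaw":-1},
    {"delta_pos":[-2.3,0,3.0],"turn":0,"jaw":-1},
    {"delta_pos":[-2.2,0,3.0],"turn":0,"jaw":-1},
    {"delta_pos":[-1.8,0,3.3],"turn":0,"jaw":-1},
    {"delta_pos":[-1.7,0,3.3],"turn":0,"jaw":-1}
  ]
}}

```text
time: 12.5
tool_pos: [0.449, 0.0384, 0.3065]
tcp_rot: [3.14, 0.055, -0.003]
wrist_force: [-2.1, -3.6, 5.3]
width: 0.209
grip_force: 31.8
```

{"method": "drive_tool", "body": {
  "increments": [
    {"delta_pos":[-1.3,0,3.5],"turn":0,"jaw":-1},
    {"delta_pos":[-1.3,0,3.5],"turn":0,"jaw":-1},
    {"delta_pos":[-0.7,0,3.7],"turn":0,"jaw":-1},
    {"delta_pos":[-0.7,0,3.7],"turn":0,"jaw":-1},
    {"delta_pos":[-0.2,0,2.5],"turn":0,"jaw":-1},
    {"delta_pos":[0,0,0],"turn":0,"jaw":-1}
  ]
}}

```text
time: 13.0
tool_pos: [0.4451, 0.0385, 0.2892]
tcp_rot: [3.141, 0.055, -0.003]
wrist_force: [-2.0, -3.9, 0.8]
width: 0.207
grip_force: 32.2
```

{"method": "drive_tool", "body": {
  "increments": [
    {"delta_pos":[0,0,1.5],"turn":0,"jaw":-1},
    {"delta_pos":[0,0,1],"turn":0,"jaw":-1},
    {"delta_pos":[0,0,0],"turn":0,"jaw":-1}
  ]
}}

```text
time: 13.25
tool_pos: [0.4451, 0.0386, 0.2873]
tcp_rot: [3.141, 0.055, -0.003]
wrist_force: [-3.2, -3.6, 1.1]
width: 0.207
grip_force: 32.2
```

{"method": "drive_tool", "body": {
  "increments": [
    {"delta_pos":[0,0,0],"turn":0,"jaw":0},
    {"delta_pos":[0,0,0],"turn":0,"jaw":0.3},
    {"delta_pos":[0,0,0],"turn":0,"jaw":0.3},
    {"delta_pos":[0,0,-10],"turn":0,"jaw":0.3},
    {"delta_pos":[0,0,-25],"turn":0,"jaw":0.3},
    {"delta_pos":[0,0,-35],"turn":0,"jaw":0.3},
    {"delta_pos":[0,0,-35],"turn":0,"jaw":0.3},
    {"delta_pos":[0,0,-20],"turn":0,"jaw":0.3}
  ]
}}

```text
time: 13.92
tool_pos: [0.4464, 0.0389, 0.4179]
tcp_rot: [-3.14, -0.055, -0.01]
wrist_force: [0.4, -0.3, 0.2]
width: 0.649
grip_force: 0.0
```

{"method": "drive_tool", "body": {
  "increments": [
    {"delta_pos":[-10,0,-20],"turn":0,"jaw":1},
    {"delta_pos":[-10,0,0],"turn":0,"jaw":1},
    {"delta_pos":[0,0,0],"turn":0,"jaw":1},
    {"delta_pos":[0,0,0],"turn":0,"jaw":1}
  ]
}}

```text
time: 14.25
tool_pos: [0.425, 0.038, 0.4325]
tcp_rot: [-3.141, -0.055, -0.0]
wrist_force: [-0.1, 0.9, -0.6]
width: 1.0
grip_force: 0.0
```

```bash
python3 - <<'E'
from h import *
from workcell import bot
import cv2
s=bot.read_state();print(s["tool_pos"],s["wrist_force"])
c=bot.read_camera("wrist")
cv2.imwrite("pics/w3.png",c["pixels"][:,:,::-1])
v=np.load("v.npy")
T=np.eye(4);T[:3,:3]=R.from_rotvec(s["tcp_rot"]).as_matrix();T[:3,3]=s["tool_pos"];T=np.linalg.inv(T@c["hand_eye"])
for th in (1.57,1.35,1.1):print(th,proj(c,L2W(v,[-107-50*np.sin(th),86,130+50*np.cos(th)]),T))
for n,p in dict(cf=[-122,29,115],k=[-107,17,140]).items():print(n,proj(c,L2W(v,p),T))
E
```

```text
[0.42501434 0.03803701 0.43253876] [-0.0583312   0.88929177 -0.6077409 ]
1.57 [324.82589811 174.34392589]
1.35 [324.80959421 175.51506949]
1.1 [324.79318658 173.40162736]
cf [387.208424   133.51680357]
k [408.64130418 117.29672362]
```

View pics/w3.png

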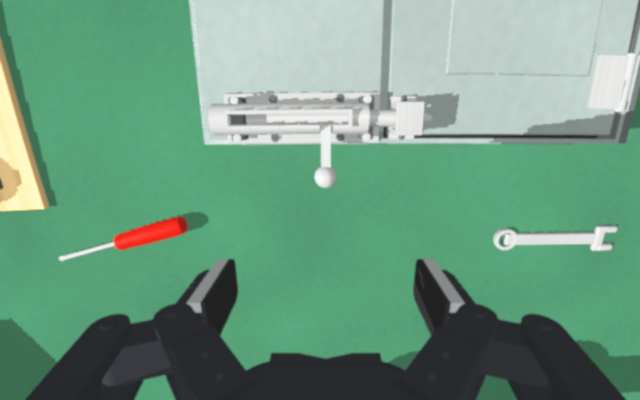

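The wrist view shows the bolt through the keeper and the handle pointing out to the front, with the ball at (325,177). From above I can't tell the handle's angle well, so I'll check it in the side view.

```bash
python3 - <<'E'
from h import *
from workcell import bot
import cv2
c=bot.read_camera("side");v=np.load("v.npy")
a=np.ascontiguousarray(c["pixels"][150:240,260:360,::-1]);cv2.imwrite("pics/s3.png",cv2.resize(a,None,fx=6,fy=6,interpolation=cv2.INTER_CUBIC))
for th in (1.57,1.35,1.1):print(th,(proj(c,L2W(v,[-107-50*np.sin(th),85,130+50*np.cos(th)]))-[260,150]+.5)*6)
E
```

```text
1.57 [369.81834331 390.99655513]
1.35 [368.29546639 375.41497954]
1.1 [362.22497409 356.75488824]
```

View pics/s3.png

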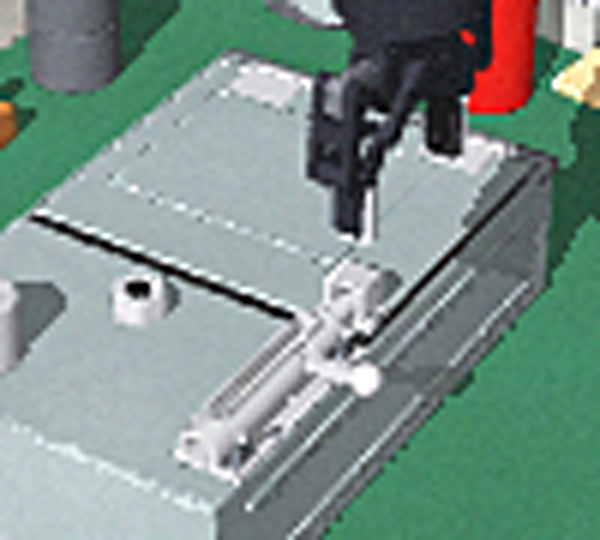

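The ball is at (367,379). Allowing for this camera's bias, that's about 1.5 rad. To be sure, I'll press lightly on it with closed fingers.

{"method": "drive_tool", "body": {
  "increments": [
    {"delta_pos":[10,0,0],"turn":0,"jaw":-1},
    {"delta_pos":[10,0,0],"turn":0,"jaw":-1},
    {"delta_pos":[0,0,20],"turn":0,"jaw":-1},
    {"delta_pos":[0,0,30],"turn":0,"jaw":-1},
    {"delta_pos":[0,0,30],"turn":0,"jaw":-1},
    {"delta_pos":[0,0,15],"turn":0,"jaw":-1},
    {"delta_pos":[0,0,8],"turn":0,"jaw":-1},
    {"delta_pos":[0,0,0],"turn":0,"jaw":-1}
  ]
}}

```text
time: 15.02
tool_pos: [0.4454, 0.0386, 0.3271]
tcp_rot: [3.141, 0.055, -0.008]
wrist_force: [-0.4, 0.4, -0.3]
width: 0.002
grip_force: 0.0
```

{"method": "drive_tool", "body": {
  "increments": [
    {"delta_pos":[0,0,3],"turn":0,"jaw":-1},
    {"delta_pos":[0,0,3],"turn":0,"jaw":-1},
    {"delta_pos":[0,0,2],"turn":0,"jaw":-1},
    {"delta_pos":[0,0,2],"turn":0,"jaw":-1},
    {"delta_pos":[0,0,0],"turn":0,"jaw":-1}
  ]
}}

```text
time: 15.43
tool_pos: [0.4457, 0.0386, 0.3202]
tcp_rot: [-3.141, -0.055, -0.001]
wrist_force: [-0.5, -0.2, 0.4]
width: -0.002
grip_force: 0.0
```

{"method": "drive_tool", "body": {
  "increments": [
    {"delta_pos":[0,0,1],"turn":0,"jaw":-1},
    {"delta_pos":[0,0,1],"turn":0,"jaw":-1},
    {"delta_pos":[0,0,0],"turn":0,"jaw":-1}
  ]
}}

```text
time: 15.68
tool_pos: [0.4456, 0.0386, 0.318]
tcp_rot: [-3.141, -0.055, -0.001]
wrist_force: [-0.1, -0.4, 0.7]
width: -0.001
grip_force: 0.1
```

{"method": "drive_tool", "body": {
  "increments": [
    {"delta_pos":[0,0,1],"turn":0,"jaw":-1},
    {"delta_pos":[0,0,1],"turn":0,"jaw":-1},
    {"delta_pos":[0,0,0],"turn":0,"jaw":-1}
  ]
}}

```text
time: 15.93
tool_pos: [0.4455, 0.0386, 0.3157]
tcp_rot: [3.141, 0.055, -0.0]
wrist_force: [-1.0, -0.4, 0.3]
width: 0.001
grip_force: 0.1
```

{"method": "drive_tool", "body": {
  "increments": [
    {"delta_pos":[0,0,0.7],"turn":0,"jaw":-1},
    {"delta_pos":[0,0,0.7],"turn":0,"jaw":-1},
    {"delta_pos":[0,0,0],"turn":0,"jaw":-1}
  ]
}}

```text
time: 16.18
tool_pos: [0.4455, 0.0386, 0.3143]
tcp_rot: [-3.141, -0.055, 0.0]
wrist_force: [-0.9, -0.5, 0.6]
width: 0.001
grip_force: 0.0
```

The tips reached z 0.141 without resistance, so the handle is at 1.54 rad or more. I'll back off and hand in.

{"method": "drive_tool", "body": {
  "increments": [
    {"delta_pos":[0,0,-30],"turn":0,"jaw":-1},
    {"delta_pos":[0,0,-40],"turn":0,"jaw":-1},
    {"delta_pos":[0,0,-40],"turn":0,"jaw":-1},
    {"delta_pos":[0,0,0],"turn":0,"jaw":-1},
    {"delta_pos":[0,0,0],"turn":0,"jaw":-1}
  ]
}}

```text
time: 16.6
tool_pos: [0.4467, 0.0387, 0.428]
tcp_rot: [-3.141, -0.055, -0.011]
wrist_force: [0.1, -0.1, -0.0]
width: -0.0
grip_force: 0.0
```

```bash
python3 -c "
from workcell import bot
print(bot.finish_job())"
```

```text
the job is handed in; nothing more can be done
None
```

The locker is shut and bolted: the cover is pressed to its hard stop, the bolt is through the keeper, and the handle is down in the notch and let go. I handed the job in at 16.6 s, but no verdict came back.

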